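# Turn the tray rake around and draw the round cheese forward

### The job

The tray rake has been shoved handle-first under the low shelf: draw it out by its blade end, lay it down in the open and let go, then take it by its wooden handle. Reach into the glass case with the blade, hook it behind the front wall of the tray that carries the round cheese and gently draw that tray forward as far as it goes, leaving the other tray where it is and keeping the gripper and arm off the case. Finally lay the rake, blade edge down, on the wooden board and let go, with the other things on the counter left where they stand.

Things in the scene. Friction and masses are not known exactly. Their poses are not given: they have to be found in the camera images.
- rake: Tray rake (small hoe), 200 mm long along x, about 0.14 kg, balances near x = 0. Dark wooden handle x = -100 to 0 mm, 20 mm wide (y), z 0 to 34 mm; steel shaft and blade beyond. Origin: underside (z = 0), mid-length; +x points to the blade, z up as it lies. At the start only the last 75 to 95 mm, with the blade, stick out from under the riser.
- rake_head: The rake's steel part, rigid with it, same origin and axes. Shaft: flat bar x = 0 to 96 mm, 14 mm wide, z 24 to 32 mm. Blade across the end: x = 96 to 100 mm, 50 mm wide (y), z 0 to 32 mm, so the shaft runs 24 mm above the blade's lower edge.
- rake_handle (a point): Grip point on the wooden handle: rake x = -72, y = 0, z = 17 mm; axes as the rake.
- rake_blade (a point): Middle of the blade's lower edge: rake x = 98, y = 0, z = 0 mm; axes as the rake.
- riser: Low wooden shelf, fixed: 200 mm deep (x), 280 mm wide (y), top at 67 mm, 55 mm clear height underneath, legs 15 mm thick at both ends (y). Origin: counter level, under its middle. Its open front is at x = -100 mm and faces -x, which lies roughly towards the robot's left (+y). Two jars stand on it.
- board: Wooden board, fixed flat on the counter: 250 mm (x) by 140 mm (y), 8 mm thick. Origin: counter level, under its middle.
- case: Low glass display case, fixed: 250 mm deep (x), 290 mm wide (y), 120 mm high over all; steel floor 8 mm thick, glass roof from z = 115 to 120 mm, glass sides 5 mm thick and glass back. Open over its whole front at x = -125 mm, which faces -x, roughly the robot. Origin: counter level, under its middle. Two trays slide in it side by side along x.
- left_tray (a joint): Travel (m) of the tray in the case's +y half (centre line at case y = 68 mm): 0 = fully back, grows as it comes forward (case -x), 0.080 = at its front stop, front wall level with the case's front. Starts at 0 to 0.015. Slides with about 2 N friction and stays where left.
- right_tray (a joint): The same for the equal tray in the case's -y half (centre line y = -68 mm of the case).
- left_tray_front (a point): Middle of the top edge of the left tray's front wall, 34 mm above the counter; axes as the case (tray inside towards +x). At travel 0 it is 82 mm inside the case's open front. Front wall 4 mm thick; tray 150 mm long, 122 mm wide, floor top 14 mm above the counter, other rims 24 mm above the counter.
- right_tray_front (a point): The same on the right tray.
- round_cheese: Round brown-rinded cheese, 80 mm across, 44 mm high, 0.2 kg, standing loose in one of the trays, at least 30 mm behind the inside of its front wall. Origin: centre of its underside.
- block_cheese: Rectangular yellow cheese, 75 x 70 x 44 mm, loose in the other tray, also at least 30 mm behind its front wall. Origin: centre of its underside.
- jar_a: Jar 60 mm across, 85 mm high, on the riser; leave it. Origin: centre of its underside.
- jar_b: A second such jar on the riser; leave it.
- parmesan: Pale cheese block 110 x 81 x 65 mm on the counter to the left; leave it. Origin: centre of its underside.
- carton: Cardboard carton 100 x 60 x 55 mm beside the case's right side; leave it. Origin: centre of its underside.
- bowl: Blue ceramic bowl 140 mm across, 65 mm high, back left; leave it. Origin: centre of its underside.
- palette: Spatula 200 mm long lying at the front right; leave it. Origin: mid-length, underside.
- tub: White tub 90 mm across, 90 mm high, front left; leave it. Origin: centre of its underside.

How it is judged:
By the outcome, as a careful person would: the job done as asked, in the order asked, and still so for the second after the job is handed in, with the robot touching nothing.
It also fails if it takes over 72 s, if anything falls off the work surface, if the arm or the gripper's body presses on something with over 40 N, if the wrist force passes 120 N, or if a joint passes its speed limit or range.

### The arm

A 6-joint arm with a two-finger parallel gripper is mounted at the origin on the work surface. World frame = base frame: x ahead of the robot, y to its left, z up, the work surface at z = 0. Lengths are in m, angles in rad, forces in N, time in s.
With the tool pointing down it reaches from about 0.425 to 0.95 m from the base axis. Payload 14.7 kg.
Tool frame: the origin (TCP) lies at the centre of the arm's flange, where the gripper is bolted on; the fingertips stand 173 mm ahead of it and the grasp point (between the pads) lies 155 mm ahead of it; x points along the fingers, y is the direction in which the jaws open and shut, and the axes are right-handed (so a half turn about x gives the same grasp; the last joint's range is limited). The gripper opens to 85 mm and grips with 20 to 120 N. Pads are 22 mm wide; open, the fingers measure 114 mm over their backs; the gripper's body (76 mm by 85 mm) begins 54 mm behind the grasp point. The pads swing forward as they close: fully open they stand 13 mm farther back than shut.
Start: joints at [1.247, 0.48, 1.596, -0, 1.065, -0.047], TCP at [0.178, 0.625, 0.405] pointing down, gripper open.
Joint ranges: [-2.75, 2.75], [-0.82, 2.05], [0.23, 2.67], [-1.56, 4.7], [0.09, 2.69], [-2.92, 2.92]. Speed limits (rad/s): [1.89, 1.89, 2.39, 3.01, 3.01, 3.01].

### API

Orientations are given as a 3x3 rotation matrix whose columns are the frame's x, y, z axes.
In Python, from rig import bot, set_gripper, vision gives the robot as it stands. Calls block until the motion is done:
- bot.movep(position, orientation): joint-space move of the TCP to a pose.
- bot.move_straight(position, rotation=None, vel=0.15): straight line of the TCP; rotation=None keeps the orientation; vel is the mean speed in m/s.
- bot.movej(angles): joint-space move.
- set_gripper(opening): finger opening in m; the grip force is fixed at half the most; returns when the fingers have stopped.
- bot.dwell(seconds).
- bot.inverse_kinematics(position, orientation): joint angles nearest the present ones, or None.
- bot.get_state(): the state.
- vision.snapshot(name): name is "scene" or "top" or "wrist"; returns (picture, depth): 480x640x3 uint8, red, green, blue; 480x640 float32, m along the optical axis (not along the pixel's ray), 0 where there is no reading.
- vision.calibration(name): a dict with "fx", "fy", "cx", "cy" (pixels), "dist" ([k1, k2, p1, p2, k3] as OpenCV has them; the pictures are not rectified), "rvec" (rotation vector, rad) and "tvec" (3), from world to camera coordinates, as OpenCV has them. Camera axes: x right, y down, z forward; pixel columns grow to the right and rows downward; lengths in m; the calibration is good to about 2 mm. A picture is of the moment at which its call begins: read the wrist's pose just before it. calibration takes no time and is no camera call; for the wrist camera it gives the pose at the moment of the call.
A pose or a line that the arm cannot do raises bot.Unreachable and nothing moves.
- bot.job_done(): hands the job in, once; it reports no verdict.
The state is a dict: "clock": time; "q": joint angles; "qvel": joint speeds; "joint_efforts": joint torques, N m; "tool_pos": TCP position; "ee_rot": TCP orientation; "wrist_force": force on the tool from outside, world axes, zero at the start; "moment": the same for the moment, N m; "finger_gap": finger opening in m.
Only numpy, scipy, OpenCV 4.12 (cv2) and the standard library are available. Lean on these libraries where they do the work, as an engineer would, in place of code of your own. Each camera call takes 0.05 s, during which the arm holds its last target. There are 200 camera calls.

## Working session

There is one attempt and no reset: what is moved stays moved. The work goes in short steps, each a Python script; the robot and the scene stay as the last script left them, time stands still between calls to the robot, and variables do not carry over. Pictures are saved under pics/ and viewed, about 8 in all and at most 12, crops included, and the job is handed in when it is done.

```bash
ls; mkdir -p pics; python3 - <<'E'
from rig import bot,set_gripper,vision
import cv2,numpy as np
for n in ("scene","top"):
    im,d=vision.snapshot(n); cv2.imwrite(f"pics/{n}0.png",im[:,:,::-1]); np.save(f"pics/{n}0.npy",d)
    c=vision.calibration(n); print(n,{k:np.round(v,4).tolist() for k,v in c.items()})
print(bot.get_state()["clock"])
E
```

```text
pics
scene {'fx': 481.1944, 'fy': 481.1944, 'cx': 323.4491, 'cy': 239.5712, 'dist': [-0.0629, 0.0, 0.0, 0.0, 0.0], 'rvec': [2.1847, 1.1677, -0.4289], 'tvec': [-0.2723, -0.3073, 1.4781]}
top {'fx': 491.8567, 'fy': 491.8567, 'cx': 317.4753, 'cy': 234.6859, 'dist': [0.0008, 0.0, 0.0, 0.0, 0.0], 'rvec': [2.1778, -2.1926, 0.0732], 'tvec': [-0.0383, 0.5528, 1.2217]}
0.1
```

View pics/scene0.png

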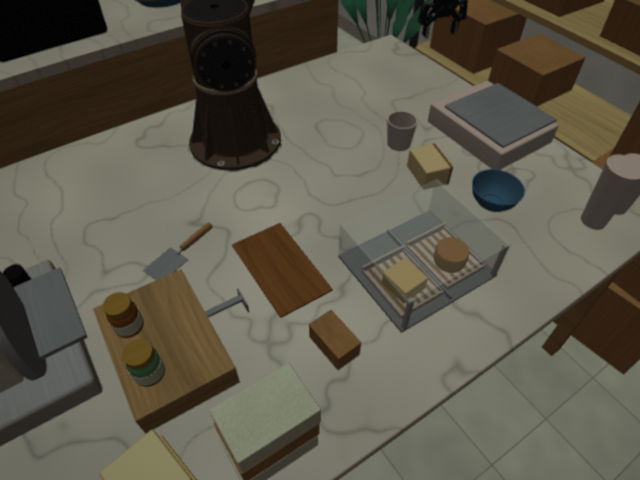

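View pics/top0.png

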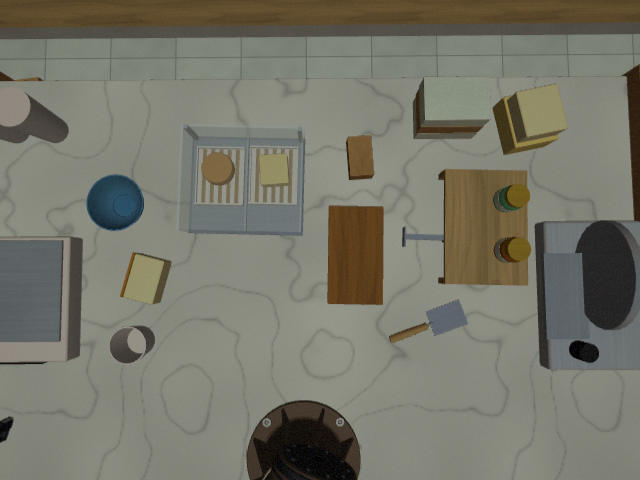

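The round cheese is in the left (+y) tray, at top-view pixel (217,168). The rake blade is at about (404,237), with its shaft running to the riser edge at x≈443. The board is at (355,255) and the case front is near row 235.

```bash
cat > h.py <<'E'
import cv2,numpy as np
from rig import bot,set_gripper,vision
def cal(n):
    c=vision.calibration(n);K=np.array([[c["fx"],0,c["cx"]],[0,c["fy"],c["cy"]],[0,0,1.]])
    return K,np.array(c["dist"],float),cv2.Rodrigues(np.array(c["rvec"],float))[0],np.array(c["tvec"],float).ravel()
def ray(n,uv,z,C=None):
    K,d,R,t=C or cal(n)
    p=cv2.undistortPoints(np.array(uv,float).reshape(-1,1,2),K,d)[:,0]
    D=np.c_[p,np.ones(len(p))]@R; o=-R.T@t
    return o+D*((z-o[2])/D[:,2])[:,None]
def proj(n,X):
    K,d,R,t=cal(n); return cv2.projectPoints(np.array(X,float).reshape(-1,1,3),cv2.Rodrigues(R)[0],t,K,d)[0][:,0]
def cloud(n,d):
    K,dist,R,t=cal(n);v,u=np.mgrid[:480,:640]
    p=cv2.undistortPoints(np.stack([u,v],-1).reshape(-1,1,2).astype(float),K,dist)[:,0]
    P=np.c_[p,np.ones(len(p))]*d.reshape(-1,1); return ((P-t)@R).reshape(480,640,3)
E
python3 - <<'E'
from h import *
a=cv2.imread("pics/top0.png")
c1=cv2.resize(a[115:245,170:315],None,fx=4,fy=4,interpolation=cv2.INTER_CUBIC)
c2=cv2.resize(a[215:260,390:460],None,fx=4,fy=4,interpolation=cv2.INTER_CUBIC)
o=np.zeros((520,580+210+10-20,3),np.uint8); o=np.zeros((520,800,3),np.uint8)
o[:,:580]=c1; c2=cv2.resize(a[210:265,395:450],None,fx=3.8,fy=3.8,interpolation=cv2.INTER_CUBIC); o[:209,585:585+209]=c2
cv2.imwrite("pics/crop1.png",o)
P=cloud("top",np.load("pics/top0.npy"))
for uv in [(404,237),(425,237),(404,228),(404,246),(445,176),(445,280),(355,255),(430,310),(217,168),(270,168),(220,215),(205,205),(230,205)]:
    print(uv,P[uv[1],uv[0]].round(4))
print(proj("top",[[.5,0,0],[.5,.2,0],[.6,0,0],[.6,.2,0]]).round())
# board & riser rects
hsv=cv2.cvtColor(a,cv2.COLOR_BGR2HSV)
def rect(m,z,name):
    cs=cv2.findContours(m.astype(np.uint8),0,1)[0];c=max(cs,key=cv2.contourArea)
    r=cv2.minAreaRect(ray("top",c.reshape(-1,2),z)[:,:2].astype(np.float32)*1000); print(name,r,cv2.boxPoints(r).round())
m=(hsv[...,1]>110)&((hsv[...,0]<20))
m2=m.copy();m2[:,:320]=0;m2[:,390:]=0;m2[:195]=0;rect(m2,.008,"board")
m3=(P[...,2]>.057)&(P[...,2]<.075);m3[:,:435]=0;m3[:,535:]=0;m3[:155]=0;m3[295:]=0;rect(m3,.067,"riser")
for z,lo,hi in (("rake",.02,.045),):
    k=(P[...,2]>lo)&(P[...,2]<hi);k[:,:395]=0;k[:,442:]=0;k[:220]=0;k[255:]=0
    q=P[k];print(len(q),q.min(0),q.max(0))
    for col in range(398,444,3):
        r=np.where(k[:,col])[0]
        if len(r):print(col,r.min(),r.max(),P[r.min(),col].round(4),P[r.max(),col].round(4))
E
```

```text
(404, 237) [ 0.5441 -0.257   0.0371]
(425, 237) [ 0.5438 -0.3095  0.0352]
(404, 228) [ 0.5671 -0.2587  0.0294]
(404, 246) [ 0.5224 -0.2594  0.0206]
(445, 176) [ 0.6903 -0.3539  0.0699]
(445, 280) [ 0.4378 -0.348   0.0687]
(355, 255) [ 0.5009 -0.1367  0.0103]
(430, 310) [ 0.3612 -0.3245  0.0057]
(217, 168) [0.7033 0.1915 0.1214]
(270, 168) [0.7022 0.0675 0.1225]
(220, 215) [0.5928 0.1837 0.1215]
(205, 205) [0.6168 0.2193 0.119 ]
(230, 205) [0.6159 0.1604 0.1228]
[[301. 256.]
 [223. 256.]
 [301. 217.]
 [223. 217.]]
board ((502.1117858886719, -136.71337890625), (137.35215759277344, 248.06639099121094), 89.09698486328125) [[ 377. -203.]
 [ 625. -207.]
 [ 627.  -70.]
 [ 379.  -66.]]
riser ((567.1767578125, -449.260498046875), (202.4458465576172, 280.8309631347656), 88.09927368164062) [[ 423. -546.]
 [ 704. -555.]
 [ 711. -353.]
 [ 430. -343.]]
255 [ 0.52229402 -0.35028153  0.02059844] [ 0.57190622 -0.25622817  0.04110351]
404 226 246 [ 0.5719 -0.2583  0.0323] [ 0.5224 -0.2594  0.0206]
407 234 238 [ 0.5516 -0.2649  0.0352] [ 0.5419 -0.2654  0.0313]
410 234 238 [ 0.5518 -0.273   0.0315] [ 0.5417 -0.2724  0.0341]
413 234 239 [ 0.5515 -0.2799  0.0349] [ 0.5393 -0.2803  0.0314]
416 234 239 [ 0.5519 -0.2884  0.0296] [ 0.5392 -0.2878  0.0314]
419 234 239 [ 0.5513 -0.2943  0.0373] [ 0.5391 -0.295   0.0327]
422 234 239 [ 0.5516 -0.3028  0.0325] [ 0.539  -0.3024  0.0328]
425 234 239 [ 0.5516 -0.3106  0.0307] [ 0.5388 -0.3092  0.0359]
428 234 239 [ 0.5514 -0.3175  0.0333] [ 0.539  -0.3176  0.032 ]
431 234 239 [ 0.5514 -0.3253  0.0322] [ 0.5388 -0.3246  0.0337]
434 234 239 [ 0.5514 -0.3328  0.0322] [ 0.5389 -0.3323  0.0327]
437 235 239 [ 0.5487 -0.3398  0.0338] [ 0.539  -0.3405  0.03  ]
440 235 239 [ 0.5482 -0.3454  0.0411] [ 0.5388 -0.3474  0.0321]
```

View pics/crop1.png

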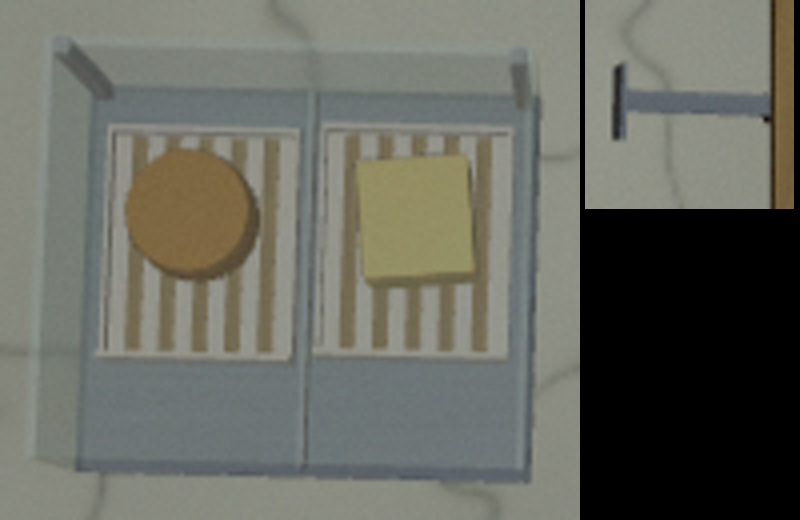

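Measured so far:
- The rake axis is about 2° off +y. The blade end is at (.547,-.257), with roughly 90 mm exposed.
- In the crop, the left tray's front wall runs (95,358)–(293,361). The case front edge runs (78,470)–(530,482).

Next I grasp the shaft, and in the same script I compute the case pose and check reach.

```bash
cat >> h.py <<'E'
def down(yaw,tilt=0.):
    """tool orientation; jaws across a rake whose +x heads at yaw; tilt>0 leans fingers forward along the rake"""
    f=np.array([np.cos(yaw),np.sin(yaw),0]);z=np.array([0,0,1.])
    x=-z*np.cos(tilt)+f*np.sin(tilt); y=np.cross(z,f); return np.c_[x,y,np.cross(x,y)]
def tcp(g,R,): return np.array(g,float)-.155*R[:,0]
def flip(R): return R@np.diag([1,-1,-1.])
def st():
    s=bot.get_state();print("t",round(s["clock"],2),"tcp",s["tool_pos"].round(4) if hasattr(s["tool_pos"],"round") else s["tool_pos"],"F",np.round(s["wrist_force"],1),"gap",round(s["finger_gap"],4),"q",np.round(s["q"],2));return s
E
python3 - <<'E'
from h import *
cr=lambda u,v:((u+.5)/4-.5+170,(v+.5)/4-.5+115)
print("tray front L,R z=.034",ray("top",[cr(95,358),cr(293,361),cr(313,358),cr(508,360)],.034).round(4).tolist())
print("case floor front z=.008/0",ray("top",[cr(78,470),cr(530,482)],.008).round(4).tolist())
print("tray back z=.024",ray("top",[cr(108,125),cr(300,128)],.024).round(4).tolist())
print("roof back z=.12",ray("top",[cr(52,38),cr(530,48),cr(30,458)],.12).round(4).tolist())
print("cheese top",ray("top",[cr(188,210),cr(188,272)],.058).round(4).tolist())
yaw=np.arctan2(.999,.037)
for nm,R in (("a",down(yaw)),("b",flip(down(yaw)))):
    print(nm,bot.inverse_kinematics(tcp([.5455,-.2885,.2],R),R))
for tl in (0,.2,.35,.5):
  for p in ([.36,.19,.08],[.38,.19,.08],[.40,.19,.06],[.5,.19,.06],[.43,-.135,.03],[.47,.03,.02]):
    y=0.02 if p!=[.47,.03,.02] else yaw
    r=[]
    for R in (down(y,tl),flip(down(y,tl))):
        q=bot.inverse_kinematics(tcp(p,R),R); r.append(None if q is None else np.round(q,2).tolist())
    print(tl,p,r)
E
```

```text
tray front L,R z=.034 [[0.6304, 0.2682, 0.034], [0.6276, 0.1442, 0.034], [0.6294, 0.1317, 0.034], [0.6273, 0.0096, 0.034]]
case floor front z=.008/0 [[0.5621, 0.2849, 0.008], [0.5525, -0.0029, 0.008]]
tray back z=.024 [[0.7809, 0.2641, 0.024], [0.7781, 0.1418, 0.024]]
roof back z=.12 [[0.8087, 0.2735, 0.12], [0.8007, -0.0078, 0.12], [0.5607, 0.2833, 0.12]]
cheese top [[0.7187, 0.2056, 0.058], [0.6801, 0.2053, 0.058]]
a [-5.35599024e-01  4.86422551e-01  1.72490389e+00 -4.44089210e-16
  9.30266213e-01  2.64301375e+00]
b [-5.35599024e-01  4.86422551e-01  1.72490389e+00 -4.44089210e-16
  9.30266213e-01 -4.98578908e-01]
0 [0.36, 0.19, 0.08] [[0.41, 0.45, 2.28, -0.0, 0.41, -1.18], [0.41, 0.45, 2.28, -0.0, 0.41, 1.96]]
0 [0.38, 0.19, 0.08] [[0.39, 0.47, 2.25, -0.0, 0.43, -1.2], [0.39, 0.47, 2.25, -0.0, 0.43, 1.94]]
0 [0.4, 0.19, 0.06] [[0.37, 0.52, 2.22, -0.0, 0.4, -1.22], [0.37, 0.52, 2.22, -0.0, 0.4, 1.93]]
0 [0.5, 0.19, 0.06] [[0.31, 0.59, 2.01, -0.0, 0.54, -1.28], [0.31, 0.59, 2.01, -0.0, 0.54, 1.86]]
0 [0.43, -0.135, 0.03] [[-0.37, 0.59, 2.21, -0.0, 0.34, -1.96], [-0.37, 0.59, 2.21, -0
[... 1178 characters left out ...]
47, 0.03, 0.02] [[-0.26, 0.67, 2.17, 0.76, 0.51, 2.22], [-0.26, 0.67, 2.17, 0.76, 0.51, -0.92]]
0.5 [0.36, 0.19, 0.08] [[0.66, 0.52, 2.62, 3.78, 0.5, 1.57], [0.66, 0.52, 2.62, 3.78, 0.5, -1.57]]
0.5 [0.38, 0.19, 0.08] [[0.62, 0.52, 2.59, 3.78, 0.47, 1.53], [0.62, 0.52, 2.59, 3.78, 0.47, -1.61]]
0.5 [0.4, 0.19, 0.06] [[0.58, 0.59, 2.56, 3.69, 0.51, 1.58], [0.58, 0.59, 2.56, 3.69, 0.51, -1.56]]
0.5 [0.5, 0.19, 0.06] [[0.43, 0.59, 2.37, 3.75, 0.34, 1.36], [0.43, 0.59, 2.37, 3.75, 0.34, -1.78]]
0.5 [0.43, -0.135, 0.03] [[-0.59, 0.69, 2.57, 2.64, 0.6, 1.45], [-0.59, 0.69, 2.57, 2.64, 0.6, -1.7]]
0.5 [0.47, 0.03, 0.02] [[-0.35, 0.72, 2.15, 0.87, 0.64, 2.02], [-0.35, 0.72, 2.15, 0.87, 0.64, -1.12]]
```

```bash
python3 - <<'E'
from h import *
yaw=np.arctan2(.999,.037);R=flip(down(yaw));u=np.array([.037,.999,0])
g=np.array([.5455,-.2885,.026])
bot.movep(tcp(g+[0,0,.2],R),R)
set_gripper(.06)
bot.move_straight(tcp(g+[0,0,.05],R),vel=.2)
bot.move_straight(tcp(g,R),vel=.06);st()
set_gripper(0.0);s=st()
bot.move_straight(tcp(g+[0,0,.013],R),vel=.04);st()
bot.move_straight(tcp(g+.145*u+[0,0,.013],R),vel=.08);st()
im,_=vision.snapshot("scene");cv2.imwrite("pics/scene1.png",cv2.resize(im[200:400,80:400],None,fx=2,fy=2)[:,:,::-1])
E
```

```text
t 5.79 tcp [ 0.5456 -0.2886  0.1812] F [0.4 1.  0.4] gap 0.0598 q [-0.54  0.72  1.83 -0.    0.59 -0.5 ]
t 6.28 tcp [ 0.5456 -0.2885  0.1813] F [-1.3  0.4  6.7] gap 0.0127 q [-0.54  0.72  1.83  0.    0.6  -0.5 ]
t 6.76 tcp [ 0.5456 -0.2885  0.1943] F [ 0.3 -0.7 -1.4] gap 0.0128 q [-0.54  0.7   1.82  0.    0.62 -0.5 ]
t 8.72 tcp [ 0.5509 -0.144   0.194 ] F [-0.2  0.9 -1.5] gap 0.0127 q [-0.31  0.66  1.94 -0.    0.55 -0.27]
```

View pics/scene1.png

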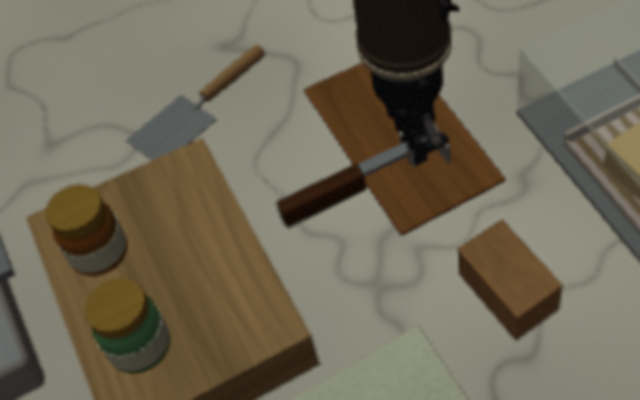

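The rake is clear of the riser and held level, and the jars haven't moved. Next I carry it to the open counter in front of the case and lay it down.

```bash
python3 - <<'E'
from h import *
yaw=np.arctan2(.999,.037);R=flip(down(yaw))
bot.move_straight(tcp([.551,-.144,.11],R),vel=.15)
bot.move_straight(tcp([.4725,-.12,.11],R),vel=.15)
bot.move_straight(tcp([.4725,.168,.11],R),vel=.2)
bot.move_straight(tcp([.4725,.168,.04],R),vel=.15)
bot.move_straight(tcp([.4725,.168,.0255],R),vel=.03);st()
set_gripper(.05);st()
bot.move_straight(tcp([.4725,.168,.2],R),vel=.2)
R2=flip(down(yaw))
bot.move_straight(tcp([.467,-.12,.25],R),vel=.25)   # clear the top view of the rake
st()
im,d=vision.snapshot("top");cv2.imwrite("pics/top1.png",im[:,:,::-1])
cv2.imwrite("pics/crop2.png",cv2.resize(im[190:330,180:390],None,fx=3.5,fy=3.5,interpolation=cv2.INTER_CUBIC)[:,:,::-1])
P=cloud("top",d)
for n,lo,hi in (("all",.022,.045),):
    k=(P[...,2]>lo)&(P[...,2]<hi);k[:250]=0;k[300:]=0;k[:,:190]=0;k[:,315:]=0
    for col in range(190,315,6):
        r=np.where(k[:,col])[0]
        if len(r):print(col,r.min(),r.max(),((P[r.min(),col]+P[r.max(),col])/2).round(4))
E
```

```text
t 12.93 tcp [0.4725 0.1681 0.1812] F [-4.7 -0.5 24.2] gap 0.0121 q [ 0.28  0.63  2.1  -0.    0.41  0.32]
t 13.38 tcp [0.4725 0.168  0.1804] F [-0.6  0.6  0.1] gap 0.0503 q [ 0.28  0.63  2.1  -0.    0.41  0.32]
t 15.72 tcp [ 0.4668 -0.1193  0.4046] F [ 0.8 -0.4 -0.4] gap 0.0502 q [-0.31  0.25  1.97  0.    0.93 -0.28]
226 264 269 [0.4739 0.1858 0.0325]
232 264 269 [0.4739 0.1709 0.032 ]
238 265 269 [0.4725 0.1564 0.0298]
244 265 269 [0.4724 0.1409 0.0332]
250 265 269 [0.4723 0.1262 0.0322]
256 265 270 [0.471  0.1113 0.0315]
262 264 271 [0.4709 0.0959 0.0356]
268 264 271 [0.4708 0.0811 0.0348]
274 264 271 [0.4707 0.0665 0.0326]
280 265 272 [0.4681 0.0516 0.0325]
286 265 272 [0.468  0.0365 0.0352]
292 266 272 [0.4666 0.0216 0.0348]
298 265 272 [0.4678 0.0068 0.0343]
```

View pics/crop2.png

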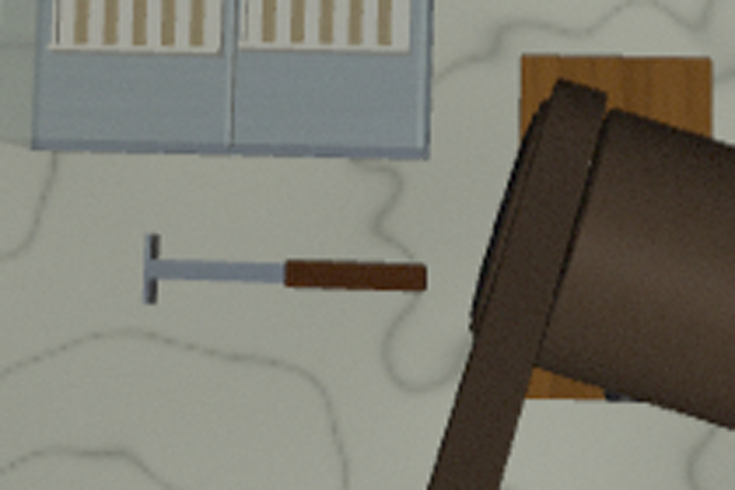

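The rake lies upright in the open. In the crop its blade is at about (150,268) and its handle end at (426,276), so its centre is near y=0.0985. Now I regrasp it by the handle.

```bash
python3 - <<'E'
from h import *
yaw=np.arctan2(1,.039);R=flip(down(yaw));g=np.array([.4675,.0275,.024])
bot.movep(tcp(g+[0,0,.1],R),R)
bot.move_straight(tcp(g,R),vel=.1);st()
set_gripper(0.);st()
bot.move_straight(tcp(g+[0,0,.18],R),vel=.15);st()
R=flip(down(-.029))
bot.movep(tcp([.375,.2136,.2],R),R)
bot.move_straight(tcp([.375,.2136,.076],R),vel=.15);st()
im,d=vision.snapshot("top");cv2.imwrite("pics/top2.png",im[:,:,::-1])
sc,_=vision.snapshot("scene")
o=np.vstack([cv2.resize(im[180:330,170:320],(450,450))[:,:,::-1]]);o2=cv2.resize(sc[120:330,330:520],(380,420))[:,:,::-1]
c=np.zeros((450,830,3),np.uint8);c[:,:450]=o;c[:420,450:]=o2;cv2.imwrite("pics/crop3.png",c[:,:800])
P=cloud("top",d);k=(P[...,2]>.055)&(P[...,2]<.1);k[:225]=0;k[330:]=0;k[:,:190]=0;k[:,240:]=0
for row in range(226,300,3):
    r=np.where(k[row])[0]
    if len(r):print(row,r.min(),r.max(),P[row,r.min()].round(4),P[row,r.max()].round(4))
E
```

```text
t 17.72 tcp [0.4677 0.0274 0.1795] F [-0.6  0.6  0.2] gap 0.0498 q [-0.01  0.61  2.17 -0.    0.35  0.03]
t 18.09 tcp [0.4676 0.0275 0.1796] F [-1.6 -0.4  9.9] gap 0.0192 q [-0.01  0.61  2.17 -0.    0.35  0.03]
t 19.44 tcp [0.4672 0.0275 0.3584] F [-0.5  0.6 -1. ] gap 0.0189 q [-0.01  0.29  2.05 -0.    0.8   0.03]
t 22.24 tcp [0.3753 0.2137 0.2315] F [ 1.6 -0.4 -1.5] gap 0.0193 q [ 0.45  0.48  2.23 -0.    0.43  2.05]
235 204 225 [0.5488 0.2281 0.0888] [0.5499 0.1819 0.0688]
238 211 217 [0.5416 0.2114 0.0884] [0.5422 0.1994 0.0773]
241 211 216 [0.5345 0.2117 0.0869] [0.5344 0.1997 0.0871]
244 211 216 [0.5275 0.2122 0.0845] [0.5274 0.2001 0.0851]
247 211 216 [0.5204 0.2124 0.083 ] [0.5201 0.1995 0.0876]
250 211 216 [0.5132 0.2123 0.0834] [0.5132 0.2005 0.0827]
253 210 216 [0.506  0.2142 0.0852] [0.5061 0.2013 0.0787]
256 210 216 [0.4989 0.2146 0.083 ] [0.4989 0.201  0.0798]
259 210 216 [0.4917 0.2141 0.0851] [0.4918 0.2011 0.0789]
262 210 216 [0.4846 0.2138 0.086 ] [0.4846 0.2018 0.0755]
265 210 216 [0.4775 0.2137 0.0863] [0.4774 0.201  0.0789]
268 210 215 [0.4703 0.2139 0.085 ] [0.4703 0.2018 0.0861]
271 210 215 [0.4632 0.2138 0.0853] [0.4631 0.2021 0.0845]
274 210 215 [0.4561 0.2131 0.0882] [0.456  0.2018 0.0856]
277 209 218 [0.4491 0.2154 0.0882] [0.4485 0.1998 0.0603]
280 208 218 [0.4419 0.219  0.0825] [0.4414 0.1988 0.0651]
283 208 218 [0.4349 0.2177 0.0881] [0.4342 0.1985 0.0662]
286 208 218 [0.4278 0.218  0.0867] [0.4268 0.1993 0.062 ]
289 208 218 [0.4207 0.218  0.0863] [0.4194 0.2006 0.0554]
292 208 218 [0.4138 0.2175 0.0881] [0.4124 0.1993 0.0616]
295 208 218 [0.4066 0.2181 0.0852] [0.4049 0.2003 0.0562]
298 212 218 [0.3995 0.2083 0.0865] [0.3976 0.2004 0.0556]
```

View pics/crop3.png

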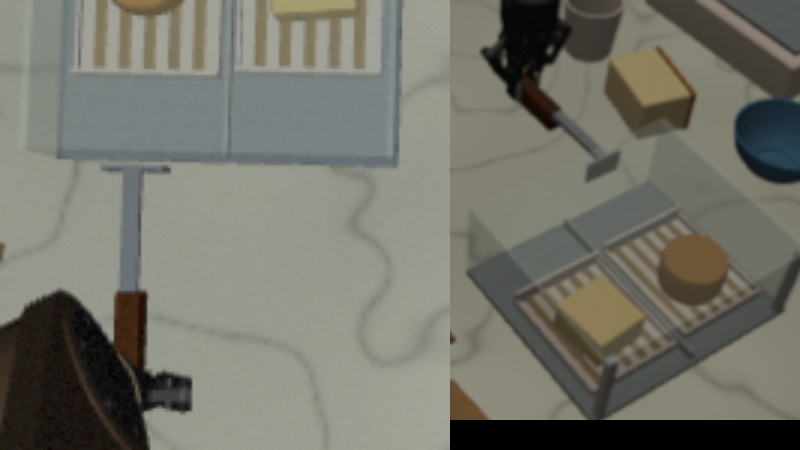

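The rake is level, with its blade just outside the case on the left tray's centre line and the gripper well clear. Next I insert it, lower it and draw with force monitoring.

```bash
python3 - <<'E'
from h import *
R=flip(down(-.029));f=np.array([np.cos(.029),-np.sin(.029),0]);g0=np.array([.375,.2136,.076])
g=g0+.103*f
bot.move_straight(tcp(g,R),vel=.08);s=st()
for z in (.056,.044):
    bot.move_straight(tcp([g[0],g[1],z],R),vel=.05);s=st()
    if s["wrist_force"][2]>4: print("contact");raise SystemExit
g[2]=.044
bot.dwell(.2);F0=np.array(bot.get_state()["wrist_force"])
D=0
while D<.092:
    D+=.004 if D>.074 else .0075
    bot.move_straight(tcp(g-D*f,R),vel=.05)
    F=np.array(bot.get_state()["wrist_force"])-F0
    print(round(D,4),F.round(1),end="; ")
    if F[0]>7: break
st()
im,d=vision.snapshot("top");cv2.imwrite("pics/top3.png",im[:,:,::-1])
sc,_=vision.snapshot("scene")
c=np.zeros((450,830,3),np.uint8);c[:,:450]=cv2.resize(im[115:265,170:320],(450,450))[:,:,::-1];c[:420,450:]=cv2.resize(sc[120:330,330:520],(380,420))[:,:,::-1];cv2.imwrite("pics/crop4.png",c[:,:800])
E
```

```text
t 23.78 tcp [0.4775 0.2106 0.231 ] F [-0.2 -0.6 -1.1] gap 0.0191 q [0.36 0.56 2.03 0.   0.55 1.96]
t 24.33 tcp [0.4778 0.2106 0.2107] F [ 0.2 -0.1 -0.7] gap 0.019 q [ 0.36  0.59  2.04 -0.    0.51  1.96]
t 24.73 tcp [0.4778 0.2106 0.1987] F [ 0.8  0.1 -2.6] gap 0.0193 q [0.36 0.61 2.04 0.   0.48 1.96]
0.0075 [-1.8 -0.9 -0.3]; 0.015 [ 0.6  0.1 -0.3]; 0.0225 [-1.3 -0.1 -0.8]; 0.03 [-0.6 -0.5 -0.3]; 0.0375 [-0.6 -0.9 -1.5]; 0.045 [-1.6 -0.8 -0.1]; 0.0525 [-0.7 -0.9 -1.6]; 0.06 [-0.6 -0.3 -1.3]; 0.0675 [-0.6 -0.6  0.4]; 0.075 [-0.7 -0.   0.1]; 0.079 [-1.2 -1.  -1.3]; 0.083 [-0.7 -0.9 -0.9]; 0.087 [ 4.   0.7 -0.7]; 0.091 [24.2 -6.6 -5.7]; t 28.93 tcp [0.3904 0.2143 0.1998] F [25.3 -6.  -6.7] gap 0.0188 q [ 0.43  0.55  2.22 -0.    0.36  2.04]
```

View pics/crop4.png

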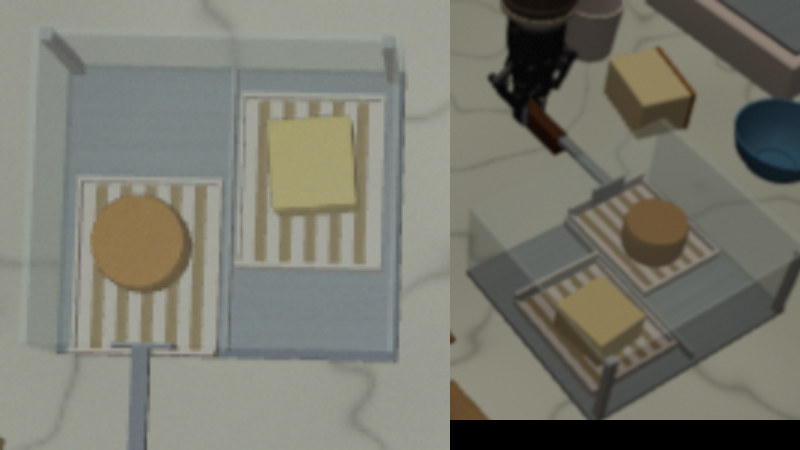

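The left tray is at its stop, level with the case front, and the right tray hasn't moved. Now I back off slightly, lift, retract and go over the board.

```bash
python3 - <<'E'
from h import *
R=flip(down(-.029));f=np.array([np.cos(.029),-np.sin(.029),0]);g=np.array([.375,.2136,.044])+.103*f
g[2]=.044
bot.move_straight(tcp(g-.082*f,R),vel=.04);st()
bot.move_straight(tcp(g-.082*f+[0,0,.034],R),vel=.06);st()
bot.move_straight(tcp(g-.118*f+[0,0,.034],R),vel=.08);st()
bot.move_straight(tcp(g-.118*f+[0,0,.16],R),vel=.2)
R=flip(down(-.016));b=np.array([.430,-.136,0])
bot.movep(tcp(b+[0,0,.19],R),R)
bot.move_straight(tcp(b+[0,0,.06],R),vel=.15)
bot.move_straight(tcp(b+[0,0,.040],R),vel=.05);s=st();F0=s["wrist_force"][2]
for z in np.arange(.038,.0295,-.002):
    bot.move_straight(tcp(b+[0,0,z],R),vel=.02);F=bot.get_state()["wrist_force"][2]-F0;print(round(z,3),round(F,1))
    if F>3:break
st()
im,d=vision.snapshot("top");sc,_=vision.snapshot("scene")
c=np.zeros((480,800,3),np.uint8);c[:,:400]=cv2.resize(im[190:322,290:400],(400,480))[:,:,::-1];c[:400,400:]=cv2.resize(sc[200:330,210:340],(400,400))[:,:,::-1];cv2.imwrite("pics/crop5.png",c)
E
```

```text
t 29.4 tcp [0.3956 0.2128 0.1989] F [ 0.5 -0.1 -2.4] gap 0.0192 q [0.43 0.56 2.21 0.   0.37 2.03]
t 30.12 tcp [0.396  0.213  0.2331] F [-0.7  0.4 -2.5] gap 0.0191 q [ 0.43  0.49  2.19 -0.    0.46  2.03]
t 30.72 tcp [0.36   0.2142 0.2331] F [ 1.1  0.1 -1.9] gap 0.0187 q [ 0.46  0.46  2.26 -0.    0.42  2.06]
t 34.41 tcp [ 0.4299 -0.136   0.1947] F [-0.2  0.7 -2. ] gap 0.0189 q [-0.37  0.57  2.21  0.    0.37  1.21]
0.038 0.1
0.036 0.3
0.034 1.0
0.032 22.9
t 35.41 tcp [ 0.43   -0.136   0.1876] F [-3.3  1.5 20.9] gap 0.0189 q [-0.37  0.58  2.21  0.    0.35  1.21]
```

View pics/crop5.png

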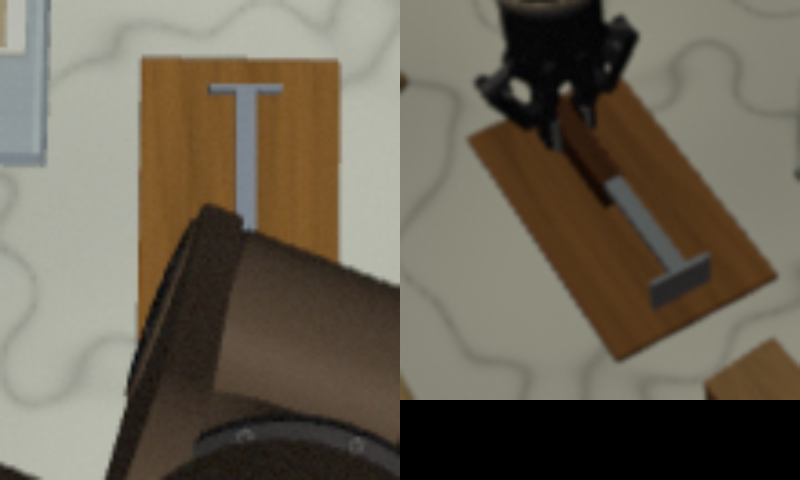

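The rake is centred on the board with its blade edge down. I release it, retreat and check.

```bash
python3 - <<'E'
from h import *
R=flip(down(-.016));b=np.array([.430,-.136,0])
bot.move_straight(tcp(b+[0,0,.0328],R),vel=.02);st()
set_gripper(.05);st()
bot.move_straight(tcp(b+[0,0,.2],R),vel=.12);st()
bot.movep(tcp([.43,.2,.3],R),R);bot.dwell(.5);st()
im,d=vision.snapshot("top");cv2.imwrite("pics/top9.png",im[:,:,::-1])
P=cloud("top",d)
for uv in [(344,240),(354,240),(355,270),(355,280),(355,290)]:print(uv,P[uv[1],uv[0]].round(4))
E
```

```text
t 35.76 tcp [ 0.4301 -0.136   0.1878] F [-0.3 -0.3 -2.2] gap 0.0187 q [-0.37  0.58  2.21 -0.    0.35  1.21]
t 36.16 tcp [ 0.43   -0.136   0.1878] F [-0.7 -0.3  0.2] gap 0.0501 q [-0.37  0.58  2.21 -0.    0.35  1.21]
t 37.7 tcp [ 0.4298 -0.1359  0.3545] F [-0.2  0.1 -0. ] gap 0.0502 q [-0.37  0.27  2.09  0.    0.78  1.21]
t 39.52 tcp [0.4301 0.1998 0.455 ] F [ 0.3 -0.3  0.1] gap 0.0502 q [ 0.37  0.18  1.92 -0.    1.04  1.96]
(344, 240) [ 0.5393 -0.1094  0.0081]
(354, 240) [ 0.5393 -0.135   0.0058]
(355, 270) [ 0.4632 -0.1338  0.0432]
(355, 280) [ 0.4386 -0.1338  0.0399]
(355, 290) [ 0.4142 -0.1333  0.043 ]
```

View pics/top9.png

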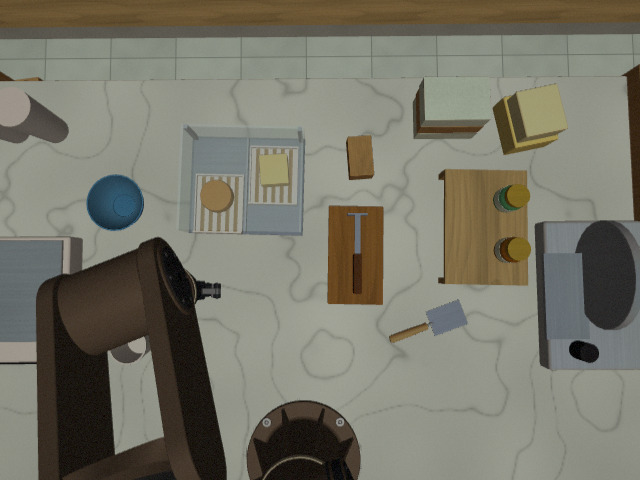

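The rake lies flat on the board, the left tray is fully forward, and every object I can see is where it started. I'm handing it in.

```bash
python3 -c "
from rig import bot
bot.job_done()"
```

```text
the job is handed in; nothing more can be done
```

The job is done and handed in at about 40 s on the robot clock, against the 72 s limit.

- **Rake retrieval:** I drew it out by the shaft just behind the blade, laid it in the open in front of the case and let go. I then took it by the wooden handle.
- **Tray:** I hooked the left tray, which carries the round cheese, and drew it about 70 mm forward until it met its front stop. The reaction there reached about 25 N, a bit firmer than ideal. I then backed the blade off, lifted it and withdrew.
- **Rake on the board:** I laid it blade edge down near the middle of the board and released it. Setting it down showed about 23 N at the wrist, and I eased that off before letting go.

**Last checks:**
- The final top picture shows the left tray level with the case front and the block cheese's tray unmoved.
- The rake lies flat on the board: its handle top reads about 42 mm, which matches 8 mm of board plus 34 mm of handle.
- The jars, carton, palette and bowl are where they started. The raised arm partly hid the tub and fully hid the parmesan in that last picture. I saw the parmesan standing clear in the earlier scene pictures.
- No check failed.

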